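# Sweep the gravel off the tread step

## Robot

A 7-joint arm with a two-finger parallel gripper is mounted at the origin on the work surface. World frame = base frame: x ahead of the robot, y to its left, z up, the work surface at z = 0. Lengths are in m, angles in rad, forces in N, time in s.
With the tool pointing down it reaches from about 0.4 to 0.85 m from the base axis. Payload 6.9 kg.
Tool frame: the origin (TCP) lies midway between the tips of the shut fingers; the grasp point (between the pads) lies behind it (ctrl.pinch_z is the z of the grasp point in the tool frame, in m); z points along the fingers, y is the line along which they close (so a half turn about z gives the same grasp; the last joint's range is limited). The gripper opens to 85 mm and grips with 20 to 120 N. Pads are 22 mm wide; open, the fingers measure 114 mm over their backs; the gripper's body (76 mm by 85 mm) begins 54 mm behind the grasp point. The pads swing forward as they close: fully open they stand 13 mm farther back than shut.
Start: joints at [-1.159, 0.507, -0.238, 1.5, 0.126, 1.149, -0.155], TCP at [0.189, 0.596, 0.231] pointing down, gripper open.
Joint ranges: [-3.08, 3.08], [-0.24, 2.05], [-1.43, 1.35], [0, 2.5], [-1.52, 4.66], [0.17, 1.96], [-2.89, 2.89]. Speed limits (rad/s): [2.39, 2.39, 3.14, 3.14, 3.14, 3.14, 3.14].

## Interface

Orientations are given as a unit quaternion [w, x, y, z].
In Python, from station import ctrl, get_state, vision, ticket, models gives the robot as it stands. Calls block until the motion is done:
- ctrl.movep(position, orientation): joint-space move of the TCP to a pose.
- ctrl.movel(position, frame=None, max_speed=0.15): straight line of the TCP; frame=None keeps the orientation; max_speed is the mean speed in m/s.
- ctrl.set_joints(angles): joint-space move.
- ctrl.ungrasp() and ctrl.close_gripper(force=None): open the fingers fully, or close them until they stop; force is the grip in N (None keeps the last).
- ctrl.pause(seconds).
- ctrl.ik(position, orientation): joint angles nearest the present ones, or None.
- get_state(): the state.
- vision.grab_frame(name): name is "side" or "top"; returns (picture, depth): 480x640x3 uint8, blue, green, red; 480x640 float32, m along the optical axis (not along the pixel's ray), 0 where there is no reading.
- vision.camera_info(name): a dict with "mtx" (3x3 intrinsics, pixels), "R" (3x3) and "t" (3): a world point X has camera coordinates R X + t. Camera axes: x right, y down, z forward; pixel columns grow to the right and rows downward; lengths in m; the calibration is good to about 2 mm. A picture is of the moment at which its call begins. camera_info takes no time and is no camera call.
A pose or a line that the arm cannot do raises ctrl.Unreachable and nothing moves.
- ticket.close_job(): hands the job in; it is judged then, once.
Trained networks look in the newest picture that a camera, given by its name, has taken for a name from the list of things; names that differ only in an ending like _2 or _b are one class to them, and where a whole thing is asked for, a point or a joint stands for the part that bears it (a point fixed in the world has none). Each returns a list of dicts, best first, with "p" (0 to 1); they miss things now and then, are a little off and sometimes report something else, mostly with a low value. They report only what shows in the picture. A call takes as long as a camera call.
- models.recognise(camera, target): "point" ([column, row] in pixels, amid what is visible of it).
- models.masks_of(camera, target): "mask" (480x640 bool, what is visible of it) and "point" ([column, row] in pixels, amid what is visible of it).
The state is a dict: "time": time; "qpos": joint angles; "qd": joint speeds; "tau": joint torques, N m; "tcp_pos": TCP position; "eef_rot": TCP orientation; "contact_force": force on the tool from outside, world axes, zero at the start; "wrist_torque": the same for the moment, N m; "width": finger opening in m; "gripper_force": force on a finger pad.
Only numpy, scipy, OpenCV 4.12 (cv2) and the standard library are available. Lean on these libraries where they do the work, as an engineer would, in place of code of your own. Each camera call takes 0.05 s, during which the arm holds its last target. There are 200 camera calls.

## Task

Clear the three gravel stones off the steel tread step: with your fingers, sweep them along the top of the step and over its edge into the yellow catch tray, so that all three end up lying in it. Only push the stones, do not pick any up, and leave the clog, polish tin, flashlight, trowel and bucket handle where they are.

Things in the scene. Friction and masses are not known exactly. Their poses are not given: they have to be found in the camera images.
- stone_a_mid (a point): centre of the brick-red gravel stone: a squat round pebble with a flat underside, 34 mm across, widest from 6 to 11 mm above its underside, 18 mm high, about 33 g; the point lies half-way up, 9 mm above what it stands on. It stays where it is left and slides when pushed from the side.
- stone_b_mid (a point): centre of the white gravel stone: a squat round pebble with a flat underside, 34 mm across, widest from 6 to 11 mm above its underside, 18 mm high, about 33 g; the point lies half-way up, 9 mm above what it stands on. It stays where it is left and slides when pushed from the side.
- stone_c_mid (a point): centre of the sandy yellow gravel stone: a squat round pebble with a flat underside, 34 mm across, widest from 6 to 11 mm above its underside, 18 mm high, about 33 g; the point lies half-way up, 9 mm above what it stands on. It stays where it is left and slides when pushed from the side.
- step: the ribbed steel tread step, a fixed block 380 mm (its x, away from the robot) by 360 mm (its y, side to side), 60 mm high; its flat top is 60 mm above the table and has no rim (the ribs are under 1 mm and do not hinder). Origin at the centre of its underside. It may be turned a little.
- grit_tray: the yellow, empty, open-topped catch tray, 130 by 130 mm outside, 50 mm high, walls and floor 4 mm, fixed to the table against the left or the right end of the step (beyond its +y or -y edge, gap 2 to 4 mm), square to the step. Its rim is 10 mm below the top of the step. Origin at the centre of its underside, axes parallel to those of the step; it may be offset along the edge.
- brush_tray: the blue tray of the same size, fixed at the other end of the step; it holds a shoe brush and a jar, up to 52 mm high. Origin at the centre of its underside. Not to be used.
- clog: a green rubber clog standing on the far part of the step, 245 mm long (its x, toe to +x), 90 mm wide, 90 mm high, loose. Origin at its sole, mid-length. Not to be disturbed.
- tin: a low round polish tin, red with a silvery lid, 54 mm across, 22 mm high, loose on the step between the stones and the clog. Origin at the centre of its underside. Not to be disturbed.
- flashlight: an aluminium flashlight with hexagonal ends, 142 mm long (its x), 35 mm wide, 30 mm high, lying loose along the edge of the step nearest the robot. Origin at its underside, close to mid-length. Not to be disturbed.
- trowel: an orange plastic hand trowel with a black handle, 273 mm long (its x, blade to +x), 77 mm wide, 28 mm high, lying loose on the table to one side. Not to be disturbed.
- bail: a galvanized bucket handle, a wire half-hoop with a wooden grip, 260 mm long (its x), 140 mm wide, 22 mm high, lying loose on the table to the other side. Not to be disturbed.

How it is judged:
By the outcome, as a careful person would: the job done as asked, in the order asked, and still so for the second after the job is handed in, with the robot touching nothing.
It also fails if it takes over 59 s, if anything falls off the work surface, if the arm or the gripper's body presses on something with over 40 N, if the wrist force passes 120 N, or if a joint passes its speed limit or range.

## Working session

There is one attempt and no reset: what is moved stays moved. The work goes in short steps, each a Python script; the robot and the scene stay as the last script left them, time stands still between calls to the robot, and variables do not carry over. Pictures are saved under pics/ and viewed, at most 10 in all, crops included, and the job is handed in when it is done.

```bash
mkdir -p pics; cat > h.py <<'E'
import numpy as np, cv2
from station import ctrl, get_state, vision, ticket, models
def px2w(cam,uv,z):
    c=vision.camera_info(cam);K,R,t=map(np.array,(c["mtx"],c["R"],c["t"]))
    d=R.T@np.linalg.solve(K,[uv[0],uv[1],1.]);o=-R.T@t
    return o+d*(z-o[2])/d[2]
def cloud(cam,depth):
    c=vision.camera_info(cam);K,R,t=map(np.array,(c["mtx"],c["R"],c["t"]))
    v,u=np.mgrid[:480,:640];P=np.stack([(u-K[0,2])/K[0,0]*depth,(v-K[1,2])/K[1,1]*depth,depth],-1)
    return (P-t)@R
E
python3 - <<'E'
from h import *
for c in("top","side"):
    im,d=vision.grab_frame(c);cv2.imwrite(f"pics/{c}0.png",im);np.save(f"{c}0.npy",d)
    W=cloud(c,d)
    print(c,-np.array(vision.camera_info(c)["R"]).T@vision.camera_info(c)["t"])
    for n in["stone_a_mid","stone_b_mid","stone_c_mid","step","grit_tray","brush_tray","clog","tin","flashlight"]:
        for r in models.masks_of(c,n)[:3]:
            m=r["mask"]&(d>0);w=W[m]
            print(n,round(r["p"],2),np.round(r["point"]),m.sum(),np.round(np.median(w,0),3),np.round(np.percentile(w,2,axis=0),3),np.round(np.percentile(w,98,axis=0),3))
            if c=="top" and n in("step","grit_tray","flashlight","clog","tin"):
                ww=w[w[:,2]>np.percentile(w[:,2],50)-.012] if n!="step" else w[abs(w[:,2]-.06)<.006]
                print("   rect",cv2.minAreaRect(ww[:,:2].astype(np.float32)*1000))
E
```

```text
top [ 0.33306955 -0.00759518  1.45604148]
stone_a_mid 0.63 [314. 234.] 373 [0.596 0.006 0.082] [ 0.572 -0.017  0.076] [0.62  0.028 0.087]
stone_a_mid 0.42 [264. 294.] 135 [0.459 0.126 0.076] [0.445 0.113 0.069] [0.472 0.141 0.082]
stone_b_mid 0.64 [356. 288.] 144 [ 0.463 -0.092  0.075] [ 0.449 -0.107  0.068] [ 0.477 -0.079  0.082]
stone_b_mid 0.24 [501. 275.] 662 [ 0.496 -0.447  0.014] [ 0.392 -0.571  0.005] [ 0.633 -0.423  0.025]
stone_b_mid 0.19 [316. 232.] 419 [0.596 0.006 0.081] [ 0.572 -0.017  0.063] [0.622 0.03  0.087]
stone_c_mid 0.69 [355. 290.] 157 [ 0.462 -0.093  0.075] [ 0.449 -0.11   0.061] [ 0.477 -0.079  0.082]
stone_c_mid 0.45 [320. 294.] 167 [ 0.455 -0.004  0.075] [ 0.442 -0.021  0.06 ] [0.472 0.012 0.083]
stone_c_mid 0.21 [263. 293.] 149 [0.459 0.126 0.076] [0.445 0.112 0.067] [0.473 0.142 0.082]
step 0.95 [321. 260.] 17475 [ 0.534 -0.004  0.06 ] [ 0.385 -0.158  0.053] [0.749 0.19  0.066]
   rect ((567.2848510742188, 16.985870361328125), (380.0686950683594, 360.06060791015625), 3.380877733230591)
grit_tray 0.92 [420. 280.] 3134 [ 0.489 -0.242  0.005] [ 0.423 -0.301 -
[... 1323 characters left out ...]
-0.059  0.06 ] [ 0.379 -0.17   0.01 ] [0.752 0.183 0.068]
step 0.51 [292. 236.] 74 [0.46  0.121 0.075] [0.446 0.11  0.061] [0.476 0.151 0.082]
step 0.17 [282. 214.] 1020 [0.46  0.287 0.039] [ 0.394  0.207 -0.   ] [0.524 0.326 0.055]
grit_tray 0.91 [325. 335.] 2436 [ 0.491 -0.228  0.011] [ 0.422 -0.306 -0.001] [ 0.552 -0.171  0.053]
brush_tray 0.7 [280. 213.] 997 [0.458 0.29  0.039] [0.394 0.209 0.   ] [0.522 0.326 0.054]
clog 0.67 [369. 236.] 2091 [0.682 0.044 0.11 ] [ 0.644 -0.073  0.065] [0.726 0.145 0.151]
tin 0.71 [341. 254.] 249 [ 0.594 -0.003  0.082] [ 0.572 -0.023  0.062] [0.619 0.029 0.088]
flashlight 0.77 [274. 254.] 361 [0.395 0.035 0.086] [ 0.378 -0.03   0.065] [0.412 0.11  0.096]
```

```bash
python3 - <<'E'
import cv2
im=cv2.imread("pics/top0.png")[150:390,170:520]
cv2.imwrite("pics/topc.png",cv2.resize(im,None,fx=2.28,fy=2.28,interpolation=cv2.INTER_CUBIC))
E
```

```text
(no output)
```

View pics/topc.png

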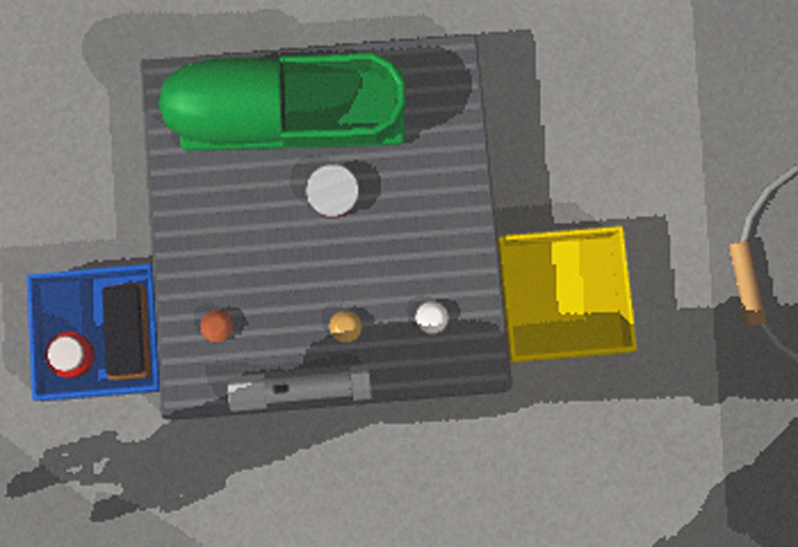

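```bash
cat >> h.py <<'E'
from scipy.spatial.transform import Rotation as Rot
yaw=np.radians(3.38);ex=np.array([np.cos(yaw),np.sin(yaw)]);ey=np.array([-ex[1],ex[0]]);C=np.array([.5673,.017])
def uv(p): p=np.array(p)[:2]-C; return p@ex,p@ey
def P(u,v,z): return [*(C+u*ex+v*ey),z]
def quat(s):
    y=np.array([*(s*ex),0]);z=np.array([0,0,-1.]);M=np.stack([np.cross(y,z),y,z],1)
    q=Rot.from_matrix(M).as_quat();return [q[3],*q[:3]]
def sweep(p,first=False):
    u,v=uv(p); vs=v+.017+.011+.013
    if first:
        b=min((( np.abs(np.array(j)-get_state()["qpos"]).max(),s) for s in(1,-1) if (j:=ctrl.ik(P(u,vs,.13),quat(s))) is not None))
        print(b); ctrl.close_gripper(); ctrl.movep(P(u,vs,.13),quat(b[1]))
    else: ctrl.movel(P(u,vs,.13),max_speed=.25)
    ctrl.movel(P(u,vs,.0645),max_speed=.1)
    ctrl.movel(P(u,-.180-.012,.0645),max_speed=.1)
    f=get_state();print(f["time"],np.round(f["contact_force"],1),np.round(f["tcp_pos"],4),f["width"])
    ctrl.movel(P(u,-.180-.012,.13),max_speed=.25)
E
python3 - <<'E'
from h import *
print(ctrl.pinch_z,uv([.463,-.0925]),uv([.456,-.0045]),uv([.459,.126]),get_state()["time"])
sweep([.463,-.0925],True)
u,v=uv([.5,.1]);
im,d=vision.grab_frame("side");cv2.imwrite("pics/s1.png",cv2.resize(im[180:400,200:440],None,fx=2.5,fy=2.5))
E
```

```text
-0.0187 (np.float64(-0.11057445898974258), np.float64(-0.10316021044533467)) (np.float64(-0.11237398544118068), np.float64(-0.014900583749146035)) (np.float64(-0.10168519566549387), np.float64(0.11519553369150312)) 1.0
(np.float64(0.9978332816865907), 1)
6.5417 [-0.8  0.3 -0.2] [ 0.4682 -0.1804  0.0645] 6.868603256346295e-05
```

View pics/s1.png

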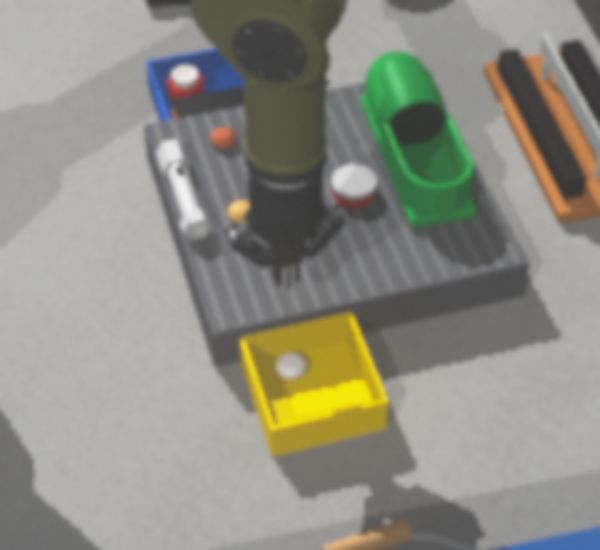

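White (crop 291,365) lies in the tray; sandy (238,210) and red (222,137) are untouched. The finger linkages sit about 60 mm above the tips, so they clear the flashlight.

```bash
python3 - <<'E'
from h import *
sweep([.456,-.0045])
sweep([.459,.126])
ctrl.movel(P(0.0,.05,.30),max_speed=.25)
print(get_state()["time"])
im,d=vision.grab_frame("side");cv2.imwrite("pics/s2.png",cv2.resize(im[180:400,200:440],None,fx=2.5,fy=2.5))
W=cloud("side",d)
for n in("tin","clog","flashlight"):
    for r in models.masks_of("side",n)[:1]: print(n,np.round(np.median(W[r["mask"]&(d>0)],0),3))
E
```

```text
11.1667 [ 0.3 -0.2 -0.3] [ 0.4665 -0.1808  0.0645] -0.00028106044627874906
17.5583 [0.2 0.4 0.7] [ 0.4771 -0.1804  0.0645] 0.00014986922531918352
19.3667
tin [ 0.595 -0.004  0.081]
clog [0.681 0.046 0.109]
flashlight [0.394 0.032 0.085]
```

View pics/s2.png

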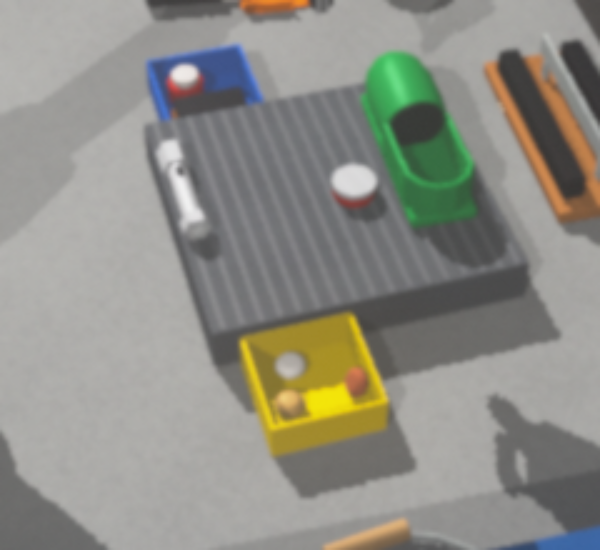

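The step is clear and nothing else has moved. All three stones are in the tray: white (291,365), sandy (289,402) and red (356,382). Red may be leaning on the wall, so I'll check that it is low and at rest.

```bash
python3 - <<'E'
from h import *
for k in range(2):
    im,d=vision.grab_frame("top");W=cloud("top",d)
    i=im.astype(int);g=(W[...,1]<-.165)&(W[...,1]>-.32)&(W[...,0]>.4)&(W[...,0]<.57)
    m=g&(d>0)&(i[...,2]>1.6*i[...,1])&(i[...,2]>60)
    print(m.sum(),np.round(np.median(W[m],0),4),W[m][:,2].max())
    for n in("stone_a_mid","stone_b_mid","stone_c_mid"):
        print(n,[(round(r["p"],2),np.round(px2w("top",r["point"],.013),3)) for r in models.recognise("top",n)[:3]])
    ctrl.pause(1)
cv2.imwrite("pics/t2.png",cv2.resize(im[230:330,370:470],None,fx=5,fy=5,interpolation=cv2.INTER_CUBIC))
E
```

```text
103 [ 0.5353 -0.2417  0.0279] 0.0389446078800404
stone_a_mid [(0.58, array([ 0.537, -0.241,  0.013])), (0.18, array([0.576, 0.487, 0.013]))]
stone_b_mid [(0.59, array([ 0.474, -0.196,  0.013]))]
stone_c_mid [(0.53, array([ 0.457, -0.251,  0.013]))]
103 [ 0.5352 -0.2418  0.0282] 0.04072515446900219
stone_a_mid [(0.49, array([ 0.537, -0.237,  0.013]))]
stone_b_mid [(0.64, array([ 0.473, -0.194,  0.013])), (0.4, array([0.457, 0.269, 0.013]))]
stone_c_mid [(0.66, array([ 0.459, -0.249,  0.013]))]
```

View pics/t2.png

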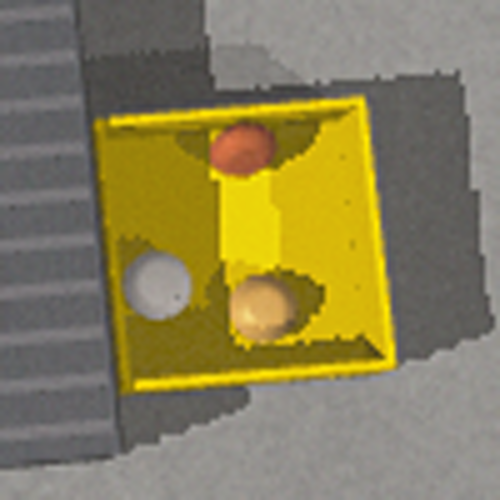

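Red (242,148) leans on the far wall. It is at rest and its top is at 0.04 m, below the 0.05 m rim, so all three stones are inside.

```bash
python3 -c "
from h import *
print(ticket.close_job(),get_state()['time'])"
```

```text
the job is handed in; nothing more can be done
the job is handed in; nothing more can be done
```

I swept all three stones off the step into the yellow tray and handed the job in; the red one came to rest on its edge against the tray wall, below the rim, and no other object was touched.

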